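# Scan the olive-green meter into the calibration log

### The arm

A 6-joint arm with a two-finger parallel gripper is mounted at the origin on the work surface. World frame = base frame: x ahead of the robot, y to its left, z up, the work surface at z = 0. Lengths are in m, angles in rad, forces in N, time in s.
With the tool pointing down it reaches from about 0.4 to 0.825 m from the base axis. Payload 7 kg.
Tool frame: the origin (TCP) lies midway between the tips of the shut fingers; the grasp point (between the pads) lies 19 mm behind it; x points along the fingers, y is the direction in which the jaws open and shut, and the axes are right-handed (so a half turn about x gives the same grasp; the last joint's range is limited). The gripper opens to 85 mm and grips with 20 to 120 N. Pads are 22 mm wide; open, the fingers measure 114 mm over their backs; the gripper's body (76 mm by 85 mm) begins 54 mm behind the grasp point. The pads swing forward as they close: fully open they stand 13 mm farther back than shut.
Start: joints at [-0.849, 0.359, 0.012, 0, -1.224, -0.288], TCP at [0.284, -0.612, 0.198] pointing down, gripper open.
Joint ranges: [-3.07, 3.07], [-1.43, 2.12], [-1.02, 1.25], [-3.03, 1.67], [-3.05, -0], [-3.03, 3.03]. Speed limits (rad/s): [2.39, 2.39, 3.01, 3.14, 3.14, 3.14].

### API

Orientations are given as a unit quaternion [x, y, z, w].
In Python, from rig import bot gives the robot as it stands. The module is installed in compiled form; this text tells all that it offers.
- The arm moves only by the tool carry_out, never from a script. Its argument "commands" is a list of rows, each a list of 2 entries, a list of its own where there are three numbers: the shift along the tool's x, y, z in mm, then the turn, a rotation vector about the tool's x, y, z in rad. In form: [[[dx, dy, dz], [ax, ay, az]], ...]. A call has 1 to 12 rows; each row is the pose to reach, as a shift and turn from the pose commanded when the call began, along the tool's axes at that moment; what a row does not reach only later rows make up. A row lasts 1/10 s, in which the tool goes at most 50 mm and 8.59 degrees, less where a joint would pass 70% of its speed; a pose out of reach is approached as far as the arm can. A call with a gripper value outside its range is refused whole. "gripper" is the opening, from 0 (shut) to 1 (fully open), set as the call begins (left out, the last holds). The fingers move at their own pace and stop on an object; "force" is the grip in N (left out, the last holds). Time passes only in rows, so rows that repeat a pose let the fingers close. It gives the time, the measured TCP pose, the force and the opening at its end, in the units of the state.
- bot.read_state(): the state, without advancing time (a new reading comes with each control period).
- bot.grab_frame(name): name is "scene" or "top"; returns a dict with "image" (480x640x3 uint8, blue, green, red), "K" (3x3 intrinsics, pixels), "R" (3x3) and "t" (3): a world point X has camera coordinates R X + t. Camera axes: x right, y down, z forward; pixel columns grow to the right and rows downward; lengths in m; the calibration is good to about 2 mm. A picture is of the moment at which its call begins. There is no depth.
- bot.sign_off(): hands the job in, once; it reports no verdict.
The state is a dict: "clock": time; "q": joint angles; "qd": joint speeds; "tau": joint torques, N m; "tool_pos": TCP position; "tcp_rot": TCP orientation; "force": force on the tool from outside, world axes, zero at the start; "wrist_torque": the same for the moment, N m; "gripper_width": opening from 0.0 (shut) to 1.0 (fully open).
Only numpy, scipy, OpenCV 4.12 (cv2) and the standard library are available. Lean on these libraries where they do the work, as an engineer would, in place of code of your own. Each camera call takes 0.05 s, during which the arm holds its last target. There are 200 camera calls.

### The job

Take the yellow barcode scanner from its cradle and aim it square at the middle of the barcode label on the olive-green meter, from about a hand's breadth (80 mm) away and without touching any meter; hold it still there for about two seconds so that it reads. Scan only the green meter, not the grey one, then set the scanner back down in its cradle the way it lay (do not drop it) and let go, leaving everything else where it is.

Things in the scene. Friction and masses are not known exactly. Their poses are not given: they have to be found in the camera images.
- scanner: Loose scanner, 0.24 kg: yellow handle 130 mm long (x), 34 wide (y), 40 high; at its +x end a black head, 40 mm wide, 34 thick, bent 60 degrees down to 37 mm below the handle's underside. Origin: centre of the handle's underside; x to the head, z up. Balance point 20 mm ahead of the origin: grip there across y, fingertips 14 mm or more above the underside (cradle walls reach up 10 mm). No trigger.
- scanner_window (a point): centre of the scanner's red window at the end of the head, at (93, 0, -28.5) mm in the scanner's frame. Its z axis is the beam, pointing out: forwards (+x of the scanner) and 60 degrees below the handle's level.
- cradle: Grey and black cradle, fixed: pedestal from x = -86 to +40 mm, 66 mm wide, on a foot plate 160 x 100 mm. Its floor, 65 mm above the table, lies between side walls 10 mm high (inner faces 50 mm apart) and a back stop of that height (inner face at x = -80 mm); open at the front (+x), where the scanner's head hangs over. Origin: on the table below the seat; x to the open front, z up.
- cradle_seat (a point): the point on the cradle's floor, 65 mm above the table, where the scanner's origin belongs; axes as the cradle's: the scanner lies with its x axis along the cradle's x axis.
- meter_green: the meter to be scanned: olive-green, loose desk meter, 1.6 kg, 140 mm deep (x), 120 wide (y), 98 high at the back (116 with two terminals), 35 at the front. Its front panel rises at 30 degrees from local x = -70 mm; display on its upper half, white barcode label on its lower half. Origin: centre of the underside; -x is its front, z up.
- meter_green_label (a point): centre of the barcode label (white, 66 mm wide, 38 mm up the slope, black bars) on the sloping panel of the olive-green meter; 37.5 mm in front (-x) of the meter's origin and 55 mm above it. Its z axis is the panel's outward normal: 60 degrees above horizontal, towards the meter's front.
- meter_grey: not to be scanned: light grey, otherwise the same as the green one: loose desk meter, 1.6 kg, 140 mm deep (x), 120 wide (y), 98 high at the back (116 with two terminals), 35 at the front. Its front panel rises at 30 degrees from local x = -70 mm; display on its upper half, white barcode label on its lower half. Origin: centre of the underside; -x is its front, z up.
- meter_grey_label (a point): centre of the barcode label (white, 66 mm wide, 38 mm up the slope, black bars) on the sloping panel of the grey meter; 37.5 mm in front (-x) of the meter's origin and 55 mm above it. Its z axis is the panel's outward normal: 60 degrees above horizontal, towards the meter's front.
- multimeter: bystander: orange hand-held multimeter lying flat, 150 x 75 mm, 40 mm high. Origin: centre of its underside.
- screwdriver: bystander: screwdriver lying on the table, about 200 mm long, 30 mm high. Origin: underside.
- mug: bystander: blue mug, 80 mm across, 90 mm high, handle at its +y. Origin: centre of its underside.
- spray_can: bystander: blue can, 60 mm across, 110 mm high. Origin: centre of its underside.

How it is judged:
By the outcome, as a careful person would: the job done as asked, in the order asked, and still so for the second after the job is handed in, with the robot touching nothing.
It also fails if it takes over 56 s, if anything falls off the work surface, if the arm or the gripper's body presses on something with over 40 N, if the wrist force passes 120 N, or if a joint passes its speed limit or range.

## Working session

There is one attempt and no reset: what is moved stays moved. The work goes in short steps, Python scripts to look and compute and a tool call to move; the robot and the scene stay as the last step left them, time stands still between calls to the robot, and variables do not carry over. Pictures are saved under pics/ and viewed, about 8 in all and at most 12, crops included, and the job is handed in when it is done.

Besides the shell and the picture viewer there is one more tool, called after "Request:" as name([rows], argument=value, ...), one row to a line, values as JSON. carry_out: Moves the arm, as the interface text tells. Its arguments: {"type":"object","properties":{"commands":{"type":"array","items":{"type":"array"}},"gripper":{"type":"number"},"force":{"type":"number"}},"required":["commands"]}

```bash
mkdir -p pics; python3 - <<'E'
from rig import bot
import cv2,numpy as np
for n in("scene","top"):
    f=bot.grab_frame(n); cv2.imwrite(f"pics/{n}0.png",f["image"]); np.savez(f"{n}0.npz",**f); print(n,f["K"].tolist(),f["R"].round(4).tolist(),f["t"].round(4).tolist())
s=bot.read_state();print(s)
E
```

```text
scene [[528.4461730086887, 0.0, 312.0707817401664], [0.0, 528.4461730086887, 225.0083972840503], [0.0, 0.0, 1.0]] [[-0.5302, 0.8478, -0.0051], [0.4797, 0.295, -0.8264], [-0.6991, -0.4406, -0.5631]] [0.2715, -0.2088, 1.7238]
top [[521.7445220921512, 0.0, 316.1046518057562], [0.0, 521.7445220921512, 230.22633898845942], [0.0, 0.0, 1.0]] [[-0.0208, -0.9996, -0.0171], [-0.998, 0.0218, -0.0591], [0.0594, 0.0158, -0.9981]] [0.023, 0.5406, 1.2062]
{'clock': 0.1, 'q': array([-8.48912102e-01,  3.59356020e-01,  1.11852989e-02, -2.95881823e-04,
       -1.22408099e+00, -2.88098448e-01]), 'qd': array([-0.00096256, -0.00117001,  0.00310521,  0.00063795,  0.00062084,
        0.00024531]), 'tau': array([-1.73337332e-03, -5.84762979e+01,  2.94106776e+01,  6.95458889e+00,
       -3.30329123e-03,  2.59480254e-05]), 'tool_pos': array([ 0.28349168, -0.61208378,  0.19744847]), 'tcp_rot': array([-0.15163406,  0.69071017,  0.15262989,  0.69038445]), 'force': array([ 0.1522985 ,  0.78219228, -1.02374745]), 'wrist_torque': array([ 0.00116141, -0.0122022 , -0.01993798]), 'gripper_width': 1.0015208895510566}
```

View pics/top0.png

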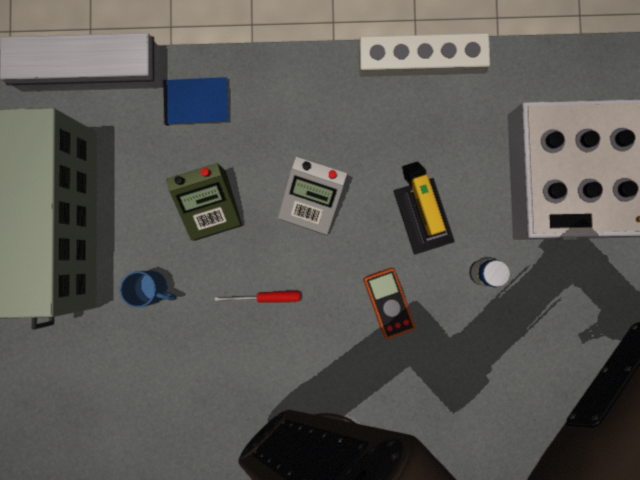

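View pics/scene0.png

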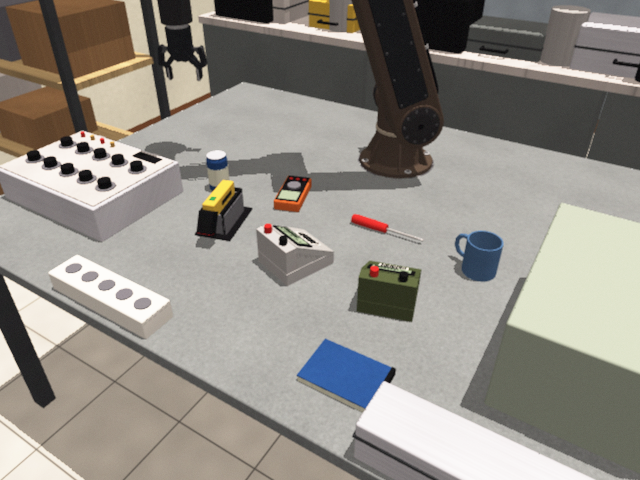

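The top view shows the scanner handle at about (428,205) with its head at (414,170), the green meter at (205,200) with its label at (210,218), and the grey meter at (315,195). The multimeter is at (388,300) and the can at (490,271). The scene view agrees with this.

```bash
cat > h.py <<'E'
import numpy as np,cv2
def ray(f,uv,z):
    uv=np.atleast_2d(uv); d=np.c_[uv,np.ones(len(uv))]@np.linalg.inv(f["K"]).T@f["R"]; C=-f["R"].T@f["t"]
    return C+d*((z-C[2])/d[:,2])[:,None]
def big(mask,box):
    m=np.zeros_like(mask); x0,y0,x1,y1=box; m[y0:y1,x0:x1]=mask[y0:y1,x0:x1]
    c,_=cv2.findContours(m,cv2.RETR_EXTERNAL,cv2.CHAIN_APPROX_NONE)
    return max(c,key=cv2.contourArea)
def axes(f,c,z):
    """minAreaRect in world mm at plane z: centre, sizes, direction of long side (deg)"""
    P=ray(f,c[:,0].astype(float),z)[:,:2]*1000
    (cx,cy),(w,h),a=cv2.minAreaRect(P.astype(np.float32))
    if w<h: w,h,a=h,w,a+90
    return np.round([cx,cy,w,h,a],1)
E
python3 - <<'E'
import numpy as np,cv2
from h import *
f=dict(np.load("top0.npz")); im=f["image"]; hsv=cv2.cvtColor(im,cv2.COLOR_BGR2HSV)
print("cam",-f["R"].T@f["t"])
H,S,V=cv2.split(hsv)
y=((H>18)&(H<33)&(S>130)&(V>90)).astype(np.uint8)
y=cv2.morphologyEx(y,cv2.MORPH_CLOSE,np.ones((7,7)))
print("scanner all",axes(f,big(y,(390,150,470,260)),.105))
yt=((H>18)&(H<33)&(S>130)&(V>190)).astype(np.uint8); yt=cv2.morphologyEx(yt,cv2.MORPH_CLOSE,np.ones((7,7)))
print("scanner bright",axes(f,big(yt,(390,150,470,260)),.105))
for n,b in(("green",(185,200,235,235)),):
    w=((S<70)&(V>110)).astype(np.uint8); w=cv2.morphologyEx(w,cv2.MORPH_CLOSE,np.ones((5,5)))
    c=big(w,b); print(n,"label",axes(f,c,.055),cv2.minAreaRect(c))
    q=cv2.boxPoints(cv2.minAreaRect(c)); print(q.round(1).tolist())
g=((H>25)&(H<50)&(S>60)).astype(np.uint8); g=cv2.morphologyEx(g,cv2.MORPH_CLOSE,np.ones((9,9)))
c=big(g,(155,145,255,250)); print("green body",axes(f,c,.05))
a=cv2.resize(im[145:250,155:255],None,fx=4,fy=4,interpolation=cv2.INTER_CUBIC); b=cv2.resize(im[150:255,385:485],None,fx=4,fy=4,interpolation=cv2.INTER_CUBIC)
cv2.imwrite("pics/c1.png",np.hstack([a,b]))
E
```

```text
cam [ 0.468327   -0.00782287  1.23619909]
scanner all [ 586.9 -235.2  129.8   35.1   16.5]
scanner bright [ 587.3 -235.4  121.    24.7   16.5]
green label [571.8 254.1  69.2  36.6 106.1] ((209.16903686523438, 218.0409393310547), (15.927885055541992, 30.245084762573242), 72.6459732055664)
[[192.39999389648438, 215.0], [221.1999969482422, 205.89999389648438], [226.0, 221.10000610351562], [197.10000610351562, 230.1999969482422]]
green body [610.1 267.8 154.4 135.4  16.1]
```

View pics/c1.png

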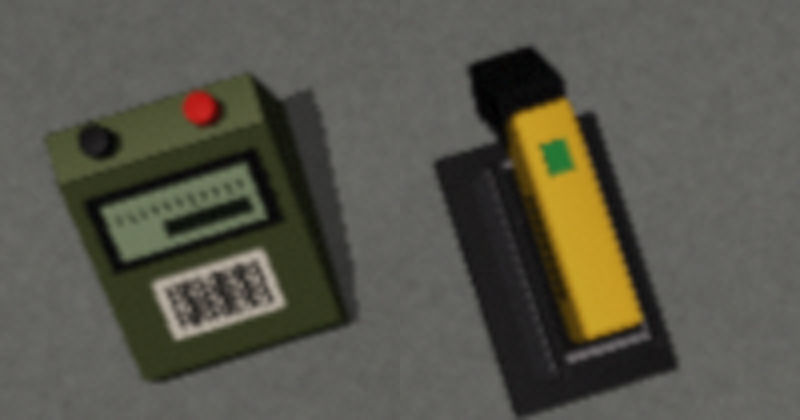

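The crop confirms the label outline on the green meter and that the scanner is seated with its axis parallel to the cradle. Both headings are about 16°. Next I work out the moves.

```bash
cat >> h.py <<'E'
from scipy.spatial.transform import Rotation as Ro
def down(yaw,s=1):
    """tool x down, tool y across heading yaw (deg); s=+-1 half turn"""
    a=np.radians(yaw); x=np.array([0,0,-1.]); y=s*np.array([-np.sin(a),np.cos(a),0]); return Ro.from_matrix(np.c_[x,y,np.cross(x,y)])
def rel(st,p,R):
    R0=Ro.from_quat(st["tcp_rot"]); return (R0.inv().apply(np.array(p)-st["tool_pos"])*1000).round(1),(R0.inv()*R).as_rotvec().round(4)
E
python3 - <<'E'
from h import *; from rig import bot
f=dict(np.load("top0.npz")); s=bot.read_state()
lo=ray(f,[[197.1,230.2],[226,221.1]],.0455); hi=ray(f,[[192.4,215],[221.2,205.9]],.0645)
L=np.r_[lo,hi].mean(0); print("label",L)
for e in(lo,hi): d=e[0]-e[1]; print("yaw",np.degrees(np.arctan2(d[1],d[0]))-90,np.linalg.norm(d))
u=hi.mean(0)-lo.mean(0); print("up yaw",np.degrees(np.arctan2(u[1],u[0])),np.linalg.norm(u))
print(Ro.from_quat(s["tcp_rot"]).as_matrix().round(3))
for k in(1,-1): print(rel(s,[.6062,-.2295,.16],down(16.5,k)))
E
```

```text
label [0.57164083 0.25398476 0.055     ]
yaw 16.266111287599642 0.06953303903568903
yaw 16.326142380919933 0.06833631087853918
up yaw 10.788218497266088 0.03889106234999402
[[-0.001 -0.42   0.907]
 [ 0.001  0.907  0.42 ]
 [-1.     0.001 -0.   ]]
(array([ 37.7, 211.5, 453.6]), array([ 0.1457, -0.0003, -0.0015]))
(array([ 37.7, 211.5, 453.6]), array([-2.9959e+00,  2.2000e-03, -4.0000e-04]))
```

Request:
carry_out([
  [[0, 10, 23], [0.01, 0, 0]],
  [[0, 30, 65], [0.02, 0, 0]],
  [[0, 51, 110], [0.04, 0, 0]],
  [[0, 75, 160], [0.06, 0, 0]],
  [[0, 98, 210], [0.08, 0, 0]],
  [[0, 121, 260], [0.1, 0, 0]],
  [[0, 145, 310], [0.12, 0, 0]],
  [[0, 168, 360], [0.13, 0, 0]],
  [[10, 190, 407], [0.1457, 0, 0]],
  [[20, 204, 437], [0.1457, 0, 0]],
  [[30, 210, 450], [0.1457, 0, -0.001]],
  [[37.7, 211.5, 453.6], [0.1457, 0, -0.001]],
], gripper=1)

```text
clock: 1.3
tool_pos: [0.6077, -0.2269, 0.1587]
tcp_rot: [-0.103, 0.7, 0.103, 0.699]
force: [-0.4, 0.0, -1.1]
gripper_width: 1.002
```

```bash
python3 - <<'E'
from h import *; from rig import bot
f=bot.grab_frame("scene"); g=bot.grab_frame("top"); s=bot.read_state()
print(s["clock"],s["tool_pos"],rel(s,[.6062,-.2295,.076],down(16.5)))
a=cv2.resize(f["image"][100:260,140:340],(400,320),interpolation=cv2.INTER_CUBIC); b=cv2.resize(g["image"][120:280,360:560],(400,320),interpolation=cv2.INTER_CUBIC)
cv2.imwrite("pics/c2.png",np.hstack([a,b]))
E
```

```text
1.4 [ 0.60571662 -0.22886652  0.1585712 ] (array([82.6, -0.8,  0.5]), array([ 0.0016, -0.0031, -0.0006]))
```

View pics/c2.png

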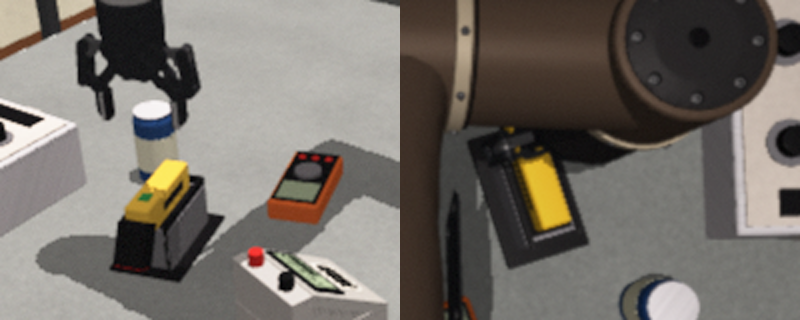

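The scene crop shows the gripper above the handle with the fingers on either side, nothing touched. The arm hides part of the top view. I'll check the alignment by projection.

```bash
python3 - <<'E'
from h import *
f=dict(np.load("scene0.npz"))
a=np.radians(16.5);ex=np.array([np.cos(a),np.sin(a),0]);ey=np.array([-ex[1],ex[0],0]);o=np.array([.587,-.2352,.065])
def pr(p): q=f["K"]@(f["R"]@p+f["t"]); return ((q[:2]/q[2]-[140,100])*2).round(1)
for n,p in dict(tipL=np.array([.6057,-.2289,.171])+.05*ey,tipR=np.array([.6057,-.2289,.171])-.05*ey,rearL=o-.065*ex+.017*ey+[0,0,.04],frontL=o+.065*ex+.017*ey+[0,0,.04],frontR=o+.065*ex-.017*ey+[0,0,.04],frontLb=o+.065*ex+.017*ey,rearR=o-.065*ex-.017*ey+[0,0,.04]).items(): print(n,pr(p))
E
```

```text
tipL [183.7 152.2]
tipR [109. 142.]
rearL [189.4 162.6]
frontL [148.8 213. ]
frontR [123.5 209.2]
frontLb [152.3 240. ]
rearR [165.7 159.4]
```

```bash
python3 - <<'E'
from h import *; from rig import bot
f=bot.grab_frame("scene"); im=f["image"]; s=bot.read_state()
R=Ro.from_quat(s["tcp_rot"]).as_matrix(); big_=cv2.resize(im[110:230,160:260],None,fx=6,fy=5,interpolation=cv2.INTER_CUBIC)
for d in(-.0425,.0425):
  for b in (.013,.032):
    p=s["tool_pos"]-b*R[:,0]+d*R[:,1]; q=f["K"]@(f["R"]@p+f["t"]); u=(q[:2]/q[2]-[160,110])*[6,5]
    cv2.circle(big_,tuple(int(v) for v in u),5,(0,0,255) if b==.013 else (0,255,0),2)
cv2.imwrite("pics/c3.png",big_); print(s["tool_pos"])
E
```

```text
[ 0.60571722 -0.22983211  0.15972885]
```

View pics/c3.png

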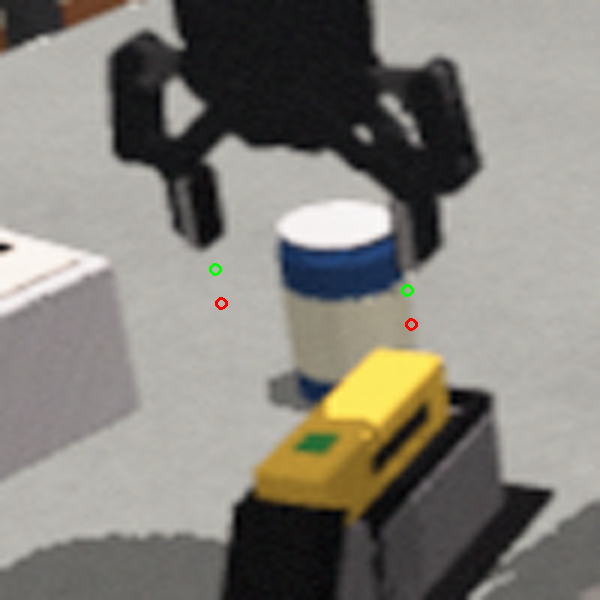

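The fingertips look about 30 mm higher than I projected. I'll shut the fingers here so the TCP can be seen directly.

Request:
carry_out([
  [[0, 0, 0], [0, 0, 0]],
  [[0, 0, 0], [0, 0, 0]],
  [[0, 0, 0], [0, 0, 0]],
  [[0, 0, 0], [0, 0, 0]],
  [[0, 0, 0], [0, 0, 0]],
  [[0, 0, 0], [0, 0, 0]],
  [[0, 0, 0], [0, 0, 0]],
  [[0, 0, 0], [0, 0, 0]],
], gripper=0)

```text
clock: 2.25
tool_pos: [0.6064, -0.2299, 0.1606]
tcp_rot: [-0.102, 0.7, 0.101, 0.7]
force: [0.3, -0.6, -0.7]
gripper_width: -0.001
```

```bash
python3 - <<'E'
from h import *; from rig import bot
f=bot.grab_frame("scene"); im=f["image"]; g=bot.grab_frame("top"); s=bot.read_state()
R=Ro.from_quat(s["tcp_rot"]).as_matrix(); big_=cv2.resize(im[110:230,160:260],None,fx=4,fy=4,interpolation=cv2.INTER_CUBIC)
for b,c in((0,(0,0,255)),(.019,(0,255,0)),(.073,(255,0,255))):
    p=s["tool_pos"]-b*R[:,0]; q=f["K"]@(f["R"]@p+f["t"]); u=(q[:2]/q[2]-[160,110])*4
    cv2.circle(big_,tuple(int(v) for v in u),4,c,2)
f0=dict(np.load("scene0.npz")); b0=cv2.resize(f0["image"][0:120,130:230],None,fx=4,fy=4,interpolation=cv2.INTER_CUBIC)
p0=np.array([.2835,-.612,.1974]);R0=Ro.from_quat([-.1516,.6907,.1526,.6904]).as_matrix()
for d in(-.0425,.0425):
    p=p0-.013*R0[:,0]+d*R0[:,1]; q=f["K"]@(f["R"]@p+f["t"]); u=(q[:2]/q[2]-[130,0])*4
    cv2.circle(b0,tuple(int(v) for v in u),4,(0,0,255),2)
cv2.imwrite("pics/c4.png",np.hstack([big_,b0])); print(s["tool_pos"],s["gripper_width"])
E
```

```text
[ 0.60640905 -0.22985908  0.16058953] 0.0013131494274891513
```

View pics/c4.png

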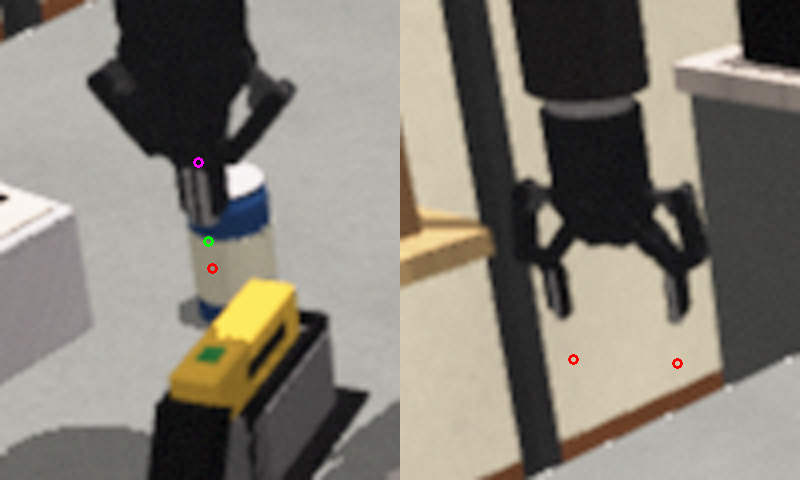

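Shut, the tips still show about 30 mm above the projected TCP, or set back horizontally along the view ray. The start picture disagrees in the same way. A gentle touch on free table beyond the cradle will tell which.

Request:
carry_out([
  [[0, 3, 25], [0, 0, 0]],
  [[0, 9, 65], [0, 0, 0]],
  [[0, 15, 110], [0, 0, 0]],
  [[0, 19, 140], [0, 0, 0]],
  [[0, 19.5, 145], [0, 0, 0]],
  [[20, 19.5, 145], [0, 0, 0]],
  [[55, 19.5, 145], [0, 0, 0]],
  [[95, 19.5, 145], [0, 0, 0]],
  [[120, 19.5, 145], [0, 0, 0]],
  [[130, 19.5, 145], [0, 0, 0]],
  [[130, 19.5, 145], [0, 0, 0]],
  [[130, 19.5, 145], [0, 0, 0]],
])

```text
clock: 3.55
tool_pos: [0.7409, -0.1704, 0.0322]
tcp_rot: [-0.102, 0.699, 0.101, 0.7]
force: [0.0, 0.8, 0.5]
gripper_width: -0.003
```

Request:
carry_out([
  [[4, 0, 0], [0, 0, 0]],
  [[8, 0, 0], [0, 0, 0]],
  [[12, 0, 0], [0, 0, 0]],
  [[16, 0, 0], [0, 0, 0]],
  [[20, 0, 0], [0, 0, 0]],
  [[20, 0, 0], [0, 0, 0]],
])

```text
clock: 4.15
tool_pos: [0.7393, -0.1701, 0.0096]
tcp_rot: [-0.102, 0.7, 0.101, 0.699]
force: [-0.7, -0.9, 0.3]
gripper_width: 0.001
```

```bash
python3 - <<'E'
from h import *; from rig import bot
f=bot.grab_frame("scene"); im=f["image"]; s=bot.read_state()
p=s["tool_pos"]; q=f["K"]@(f["R"]@p+f["t"]); u=q[:2]/q[2]; x0,y0=int(u[0])-60,int(u[1])-70
b=cv2.resize(im[y0:y0+110,x0:x0+120],None,fx=5,fy=5,interpolation=cv2.INTER_CUBIC); cv2.circle(b,tuple(int(v) for v in (u-[x0,y0])*5),5,(0,0,255),2)
cv2.imwrite("pics/c5.png",b); print(s["tool_pos"],s["force"],s["clock"],u,x0,y0)
E
```

```text
[ 0.73959978 -0.17013919  0.0100358 ] [-0.51268994 -0.50324891 -0.7852063 ] 4.2 [202.35178377 261.22750467] 142 191
```

View pics/c5.png

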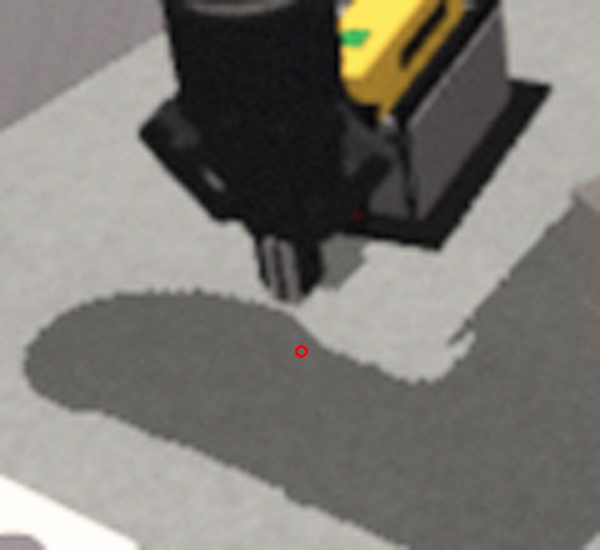

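Request:
carry_out([
  [[3, 0, 0], [0, 0, 0]],
  [[6, 0, 0], [0, 0, 0]],
  [[8, 0, 0], [0, 0, 0]],
  [[8, 0, 0], [0, 0, 0]],
])

```text
clock: 4.6
tool_pos: [0.7396, -0.1701, 0.0021]
tcp_rot: [-0.102, 0.7, 0.101, 0.7]
force: [-0.9, 0.0, -0.6]
gripper_width: -0.001
```

Request:
carry_out([
  [[1, 0, 0], [0, 0, 0]],
  [[2, 0, 0], [0, 0, 0]],
  [[3, 0, 0], [0, 0, 0]],
  [[3, 0, 0], [0, 0, 0]],
])

```text
clock: 5.0
tool_pos: [0.7398, -0.1701, -0.0006]
tcp_rot: [-0.102, 0.7, 0.101, 0.7]
force: [-0.1, 0.4, 0.1]
gripper_width: 0.002
```

Request:
carry_out([
  [[1, 0, 0], [0, 0, 0]],
  [[2, 0, 0], [0, 0, 0]],
  [[3, 0, 0], [0, 0, 0]],
  [[3, 0, 0], [0, 0, 0]],
])

```text
clock: 5.4
tool_pos: [0.7398, -0.1701, -0.0036]
tcp_rot: [-0.102, 0.7, 0.101, 0.7]
force: [-0.7, 0.4, 0.3]
gripper_width: 0.0
```

Request:
carry_out([
  [[1, 0, 0], [0, 0, 0]],
  [[2, 0, 0], [0, 0, 0]],
  [[2, 0, 0], [0, 0, 0]],
])

```text
clock: 5.7
tool_pos: [0.7398, -0.1701, -0.0057]
tcp_rot: [-0.102, 0.7, 0.101, 0.7]
force: [0.2, -0.6, 0.1]
gripper_width: 0.002
```

There is no contact at −6 mm reported, so the error is along the tool: the true tips are higher than reported. I keep going down until they touch, to measure it.

Request:
carry_out([
  [[3, 0, 0], [0, 0, 0]],
  [[6, 0, 0], [0, 0, 0]],
  [[9, 0, 0], [0, 0, 0]],
  [[11, 0, 0], [0, 0, 0]],
  [[12, 0, 0], [0, 0, 0]],
  [[12, 0, 0], [0, 0, 0]],
])

```text
clock: 6.3
tool_pos: [0.7398, -0.1702, -0.0177]
tcp_rot: [-0.102, 0.7, 0.101, 0.7]
force: [-0.3, -0.3, -0.0]
gripper_width: 0.001
```

Request:
carry_out([
  [[1, 0, 0], [0, 0, 0]],
  [[2, 0, 0], [0, 0, 0]],
  [[3, 0, 0], [0, 0, 0]],
  [[4, 0, 0], [0, 0, 0]],
  [[4, 0, 0], [0, 0, 0]],
])

```text
clock: 6.8
tool_pos: [0.7398, -0.1702, -0.0216]
tcp_rot: [-0.102, 0.7, 0.101, 0.7]
force: [-0.4, -0.3, -1.0]
gripper_width: 0.001
```

Request:
carry_out([
  [[1, 0, 0], [0, 0, 0]],
  [[2, 0, 0], [0, 0, 0]],
  [[3, 0, 0], [0, 0, 0]],
  [[3, 0, 0], [0, 0, 0]],
])

```text
clock: 7.2
tool_pos: [0.7398, -0.1702, -0.0246]
tcp_rot: [-0.102, 0.7, 0.101, 0.7]
force: [0.7, -0.4, -0.1]
gripper_width: -0.001
```

Request:
carry_out([
  [[1, 0, 0], [0, 0, 0]],
  [[2, 0, 0], [0, 0, 0]],
  [[2, 0, 0], [0, 0, 0]],
])

```text
clock: 7.5
tool_pos: [0.7398, -0.1701, -0.0266]
tcp_rot: [-0.102, 0.7, 0.101, 0.7]
force: [0.3, 0.4, -0.5]
gripper_width: -0.002
```

Request:
carry_out([
  [[1, 0, 0], [0, 0, 0]],
  [[2, 0, 0], [0, 0, 0]],
  [[2, 0, 0], [0, 0, 0]],
])

```text
clock: 7.8
tool_pos: [0.7398, -0.1702, -0.0286]
tcp_rot: [-0.102, 0.7, 0.101, 0.7]
force: [-0.5, 0.0, 0.2]
gripper_width: 0.0
```

Request:
carry_out([
  [[1, 0, 0], [0, 0, 0]],
  [[2, 0, 0], [0, 0, 0]],
  [[2, 0, 0], [0, 0, 0]],
])

```text
clock: 8.1
tool_pos: [0.7398, -0.1702, -0.0307]
tcp_rot: [-0.102, 0.7, 0.101, 0.7]
force: [0.1, 0.3, 0.6]
gripper_width: -0.002
```

Request:
carry_out([
  [[1, 0, 0], [0, 0, 0]],
  [[2, 0, 0], [0, 0, 0]],
  [[2, 0, 0], [0, 0, 0]],
])

```text
clock: 8.4
tool_pos: [0.7398, -0.1702, -0.0326]
tcp_rot: [-0.102, 0.7, 0.101, 0.7]
force: [-0.5, -0.7, 0.0]
gripper_width: 0.0
```

```bash
python3 - <<'E'
from h import *; from rig import bot
f=bot.grab_frame("scene"); im=f["image"]; s=bot.read_state()
x0,y0=142,191
b=cv2.resize(im[y0:y0+110,x0:x0+120],None,fx=5,fy=5,interpolation=cv2.INTER_CUBIC)
for z,c in((0,(0,0,255)),(.02,(0,255,0))):
    p=s["tool_pos"].copy(); p[2]=z; q=f["K"]@(f["R"]@p+f["t"]); u=q[:2]/q[2]; cv2.circle(b,tuple(int(v) for v in (u-[x0,y0])*5),4,c,1)
cv2.imwrite("pics/c6.png",b); print(s["tool_pos"],s["force"],s["clock"])
E
```

```text
[ 0.73985104 -0.17020095 -0.03255152] [-0.26944763 -0.13329108  0.48842057] 8.45
```

View pics/c6.png

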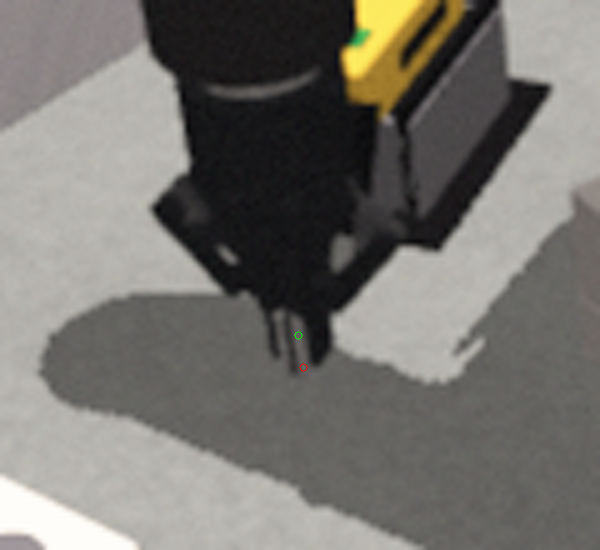

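The tip now lies within about 1 px of the projected table point at its reported x and y. So horizontal is right and only z is off, by a bit over 30 mm. I confirm by contact.

Request:
carry_out([
  [[0.5, 0, 0], [0, 0, 0]],
  [[1, 0, 0], [0, 0, 0]],
  [[1, 0, 0], [0, 0, 0]],
])

```text
clock: 8.75
tool_pos: [0.74, -0.1702, -0.0328]
tcp_rot: [-0.102, 0.7, 0.101, 0.7]
force: [-1.2, 0.8, 5.7]
gripper_width: -0.002
```

Request:
carry_out([
  [[0.5, 0, 0], [0, 0, 0]],
  [[1, 0, 0], [0, 0, 0]],
  [[1, 0, 0], [0, 0, 0]],
])

```text
clock: 9.05
tool_pos: [0.74, -0.1702, -0.0329]
tcp_rot: [-0.102, 0.7, 0.101, 0.7]
force: [-4.9, 2.8, 10.9]
gripper_width: 0.002
```

Request:
carry_out([
  [[0.5, 0, 0], [0, 0, 0]],
  [[1, 0, 0], [0, 0, 0]],
  [[1, 0, 0], [0, 0, 0]],
])

```text
clock: 9.35
tool_pos: [0.7401, -0.1703, -0.0329]
tcp_rot: [-0.102, 0.699, 0.101, 0.7]
force: [-7.6, 2.5, 16.5]
gripper_width: 0.0
```

Contact comes at reported z = −32.8 mm, so true z is reported z + 33 mm. I return above the scanner with the gripper open.

Request:
carry_out([
  [[-10, 0, 0], [0, 0, 0]],
  [[-40, 0, 0], [0, 0, 0]],
  [[-85, 0, 0], [0, 0, 0]],
  [[-130, 0, 0], [0, 0, 0]],
  [[-165, 0, 0], [0, 0, 0]],
  [[-176, -3, -20], [0, 0, 0]],
  [[-176, -8, -60], [0, 0, 0]],
  [[-176, -14, -105], [0, 0, 0]],
  [[-176, -18, -135], [0, 0, 0]],
  [[-176, -19.5, -145], [0, 0, 0]],
  [[-176, -19.5, -145], [0, 0, 0]],
  [[-176, -19.5, -145], [0, 0, 0]],
], gripper=1)

```text
clock: 10.55
tool_pos: [0.6072, -0.2299, 0.1409]
tcp_rot: [-0.102, 0.699, 0.101, 0.7]
force: [-0.2, -0.5, -0.1]
gripper_width: 0.996
```

```bash
python3 - <<'E'
from h import *; from rig import bot
s=bot.read_state(); print(s["clock"],s["tool_pos"],s["gripper_width"],s["force"],rel(s,[.6062,-.2297,.043],down(16.5)))
E
```

```text
10.55 [ 0.60721201 -0.22986515  0.14089185] 0.9959768926287397 [-0.21307086 -0.5436973  -0.14486859] (array([97.9,  0.6, -1. ]), array([0.    , 0.0009, 0.0014]))
```

Request:
carry_out([
  [[15, 0.5, -1], [0, 0, 0]],
  [[35, 0.5, -1], [0, 0, 0]],
  [[55, 0.5, -1], [0, 0, 0]],
  [[70, 0.5, -1], [0, 0, 0]],
  [[82, 0.5, -1], [0, 0, 0]],
  [[90, 0.5, -1], [0, 0, 0]],
  [[95, 0.5, -1], [0, 0, 0]],
  [[98, 0.5, -1], [0, 0, 0]],
  [[98, 0.5, -1], [0, 0, 0]],
  [[98, 0.5, -1], [0, 0, 0]],
])

```text
clock: 11.55
tool_pos: [0.6058, -0.2299, 0.0432]
tcp_rot: [-0.102, 0.699, 0.101, 0.7]
force: [-0.4, -0.4, -0.2]
gripper_width: 1.001
```

Request:
carry_out([
  [[0, 0, 0], [0, 0, 0]],
  [[0, 0, 0], [0, 0, 0]],
  [[0, 0, 0], [0, 0, 0]],
  [[0, 0, 0], [0, 0, 0]],
  [[0, 0, 0], [0, 0, 0]],
  [[0, 0, 0], [0, 0, 0]],
  [[0, 0, 0], [0, 0, 0]],
  [[0, 0, 0], [0, 0, 0]],
], gripper=0, force=60)

```text
clock: 12.35
tool_pos: [0.6057, -0.2299, 0.0431]
tcp_rot: [-0.102, 0.699, 0.101, 0.7]
force: [-0.4, 0.7, 5.0]
gripper_width: 0.391
```

```bash
python3 - <<'E'
from h import *; from rig import bot
f=bot.grab_frame("scene"); s=bot.read_state(); np.save("grasp.npy",np.r_[s["tool_pos"],s["tcp_rot"]])
print(s["clock"],s["tool_pos"],s["gripper_width"],s["force"],s["wrist_torque"])
cv2.imwrite("pics/c7.png",cv2.resize(f["image"][130:250,160:280],None,fx=5,fy=5,interpolation=cv2.INTER_CUBIC))
E
```

```text
12.4 [ 0.60574779 -0.22993497  0.04313016] 0.387603663143253 [-0.56987442  1.15573867  5.72742135] [0.13362359 0.12344971 0.00603369]
```

View pics/c7.png

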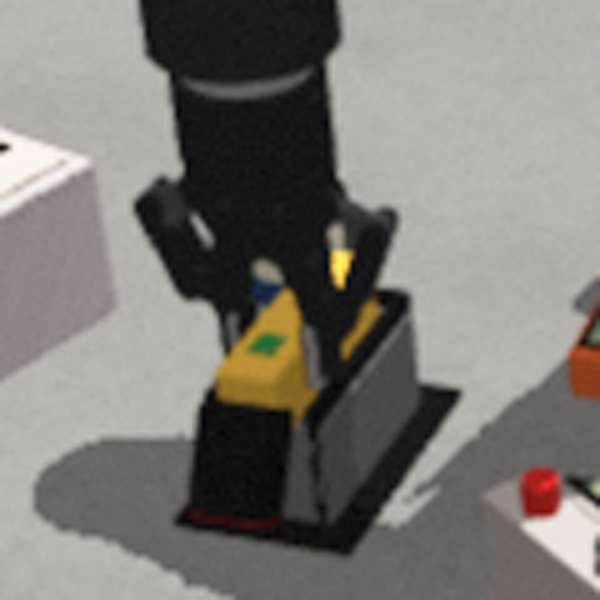

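The grip holds at 33 mm with the scanner still square in its seat; the red window hangs clear at the front. The scan pose needs the handle level at the meter's heading. I lift, traverse high over the grey meter, then lower.

Request:
carry_out([
  [[-5, 0, 0], [0, 0, 0]],
  [[-15, 0, 0], [0, 0, 0]],
  [[-35, 0, 0], [0, 0, 0]],
  [[-60, 0, 0], [0, 0, 0]],
  [[-90, 0, 0], [0, 0, 0]],
  [[-120, 0, 0], [0, 0, 0]],
  [[-140, 5, 0], [0, 0, 0]],
  [[-150, 20, 0], [0, 0, 0]],
  [[-150, 40, 0], [0, 0, 0]],
  [[-150, 70, -1], [0, 0, 0]],
  [[-150, 105, -2], [0, 0, 0]],
  [[-150, 140, -3], [0, 0, 0]],
])

```text
clock: 13.6
tool_pos: [0.5611, -0.0948, 0.1918]
tcp_rot: [-0.101, 0.7, 0.101, 0.699]
force: [-0.0, 0.2, -1.3]
gripper_width: 0.386
```

Request:
carry_out([
  [[0, 35, -1], [0, 0, 0]],
  [[0, 70, -1], [0, 0, 0]],
  [[0, 105, -2], [0, 0, 0]],
  [[0, 140, -3], [0, 0, 0]],
  [[0, 175, -3], [0, 0, 0]],
  [[0, 210, -4], [0, 0, 0]],
  [[0, 245, -5], [0, 0, 0]],
  [[0, 275, -5], [0, 0, 0]],
  [[0, 300, -6], [0.0044, 0, 0]],
  [[0, 320, -6], [0.0044, 0, 0]],
  [[0, 330, -6], [0.0044, 0, 0]],
  [[0, 334, -6], [0.0044, 0, 0]],
])

```text
clock: 14.8
tool_pos: [0.461, 0.2229, 0.1918]
tcp_rot: [-0.101, 0.7, 0.1, 0.7]
force: [-0.4, -1.4, -1.8]
gripper_width: 0.383
```

```bash
python3 - <<'E'
from h import *; from rig import bot
f=bot.grab_frame("scene"); s=bot.read_state()
print(s["clock"],s["tool_pos"],s["gripper_width"],s["force"],rel(s,[.4625,.2222,.1309],down(16.25)))
cv2.imwrite("pics/c8.png",cv2.resize(f["image"][110:350,300:500],None,fx=3,fy=2.5))
E
```

```text
14.85 [0.46129077 0.22280567 0.19185691] 0.38602353542432316 [ 0.43129106  0.18255643 -1.62848883] (array([61. , -0.9,  1. ]), array([ 0.001 , -0.0005,  0.0011]))
```

View pics/c8.png

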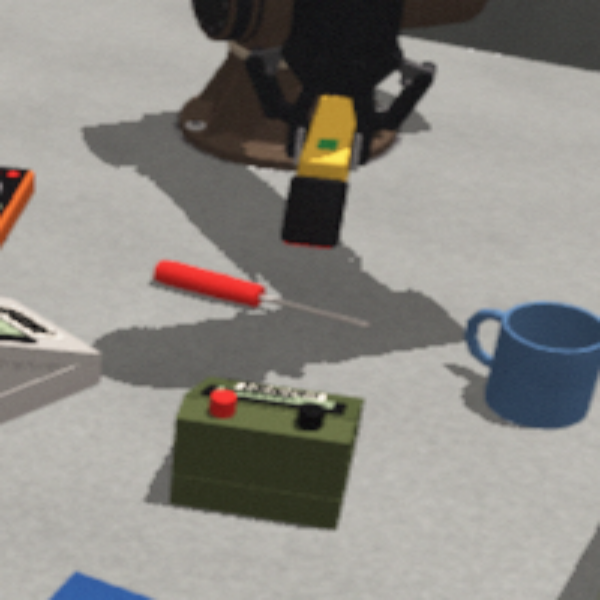

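The scanner is held level, pointing at the green meter, clear of everything. I lower it to the scan height.

Request:
carry_out([
  [[10, -1, 1], [0, 0, 0]],
  [[25, -1, 1], [0, 0, 0]],
  [[40, -1, 1], [0, 0, 0]],
  [[52, -1, 1], [0, 0, 0]],
  [[58, -1, 1], [0, 0, 0]],
  [[61, -1, 1], [0, 0, 0]],
  [[61, -1, 1], [0, 0, 0]],
  [[61, -1, 1], [0, 0, 0]],
  [[61, -1, 1], [0, 0, 0]],
])

```text
clock: 15.75
tool_pos: [0.4636, 0.2218, 0.1317]
tcp_rot: [-0.1, 0.7, 0.1, 0.7]
force: [-0.1, -1.0, -2.3]
gripper_width: 0.387
```

```bash
python3 - <<'E'
from h import *; from rig import bot
f=bot.grab_frame("scene"); g=bot.grab_frame("top"); s=bot.read_state()
print(s["clock"],s["tool_pos"],rel(s,[.4625,.2222,.1309],down(16.25)))
a=np.radians(16.25);ex=np.array([np.cos(a),np.sin(a),0]);ey=np.array([-ex[1],ex[0],0])
o=s["tool_pos"]-.0194*ex; o[2]=.1528
pts=[o+.065*ex+e*.017*ey+[0,0,.04] for e in(-1,1)]+[o-.065*ex+e*.017*ey+[0,0,.04] for e in(-1,1)]+[o+.093*ex-[0,0,.0285],np.array([.5716,.254,.055])]
out=[]
for F,(x0,y0,w,h),k in((f,(340,120,120,160),4),(g,(150,150,150,200),3)):
    b=cv2.resize(F["image"][y0:y0+h,x0:x0+w],None,fx=k,fy=k,interpolation=cv2.INTER_CUBIC)
    for p in pts:
        q=F["K"]@(F["R"]@p+F["t"]); u=(q[:2]/q[2]-[x0,y0])*k; cv2.circle(b,tuple(int(v) for v in u),3,(255,0,255),-1)
    out.append(cv2.resize(b,(400,533)))
cv2.imwrite("pics/c9.png",np.hstack(out))
E
```

```text
15.85 [0.46339362 0.22172623 0.13156455] (array([ 0.7,  0.7, -0.7]), array([0.0002, 0.0008, 0.0006]))
```

View pics/c9.png

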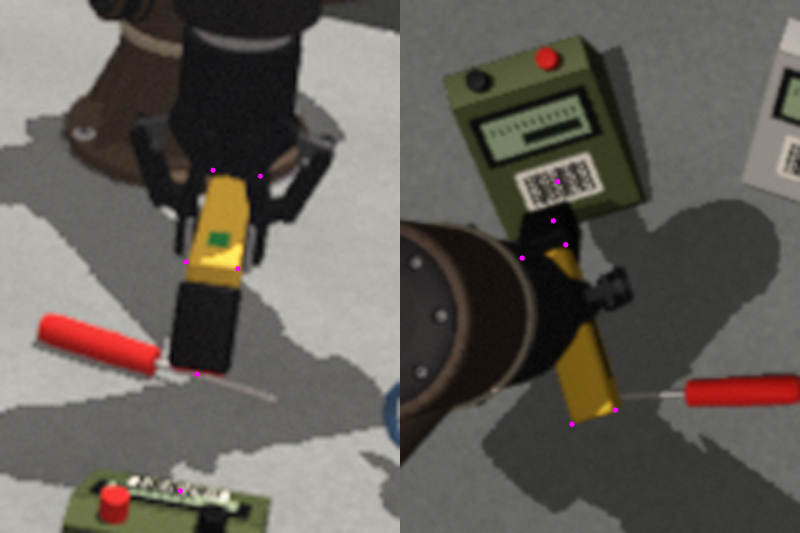

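The overlay agrees within about 1.5 px in both views: the window, handle corners and label dot (top-view pixel about 209,218) all fit. One numeric check of the handle's rear end in the top view.

```bash
python3 - <<'E'
from h import *; from rig import bot
g=bot.grab_frame("top"); s=bot.read_state()
H,S,V=cv2.split(cv2.cvtColor(g["image"],cv2.COLOR_BGR2HSV)); y=((H>18)&(H<33)&(S>130)&(V>60)).astype(np.uint8)
c=big(y,(200,230,240,315)); P=ray(g,c[:,0].astype(float),.1928)[:,:2]*1000
a=np.radians(16.25);ex=np.array([np.cos(a),np.sin(a)]);ey=np.array([-ex[1],ex[0]])
d=P-s["tool_pos"][:2]*1000; l=np.c_[d@ex,d@ey]
print(l.min(0).round(1),l.max(0).round(1))
for lo in range(-85,-40,5):
    m=(l[:,0]>=lo)&(l[:,0]<lo+5); 
    if m.any(): print(lo,l[m,1].min().round(1),l[m,1].max().round(1))
lab=np.array([571.6,254.])-s["tool_pos"][:2]*1000; print(lab@ex,lab@ey)
E
```

```text
[-84.3 -22.4] [-16.   17.4]
-85 -20.4 16.8
-80 -21.6 16.2
-75 -21.4 17.0
-70 -22.0 17.2
-65 -22.4 17.4
-60 -17.2 16.8
-55 -17.0 17.0
-50 -17.6 17.2
-45 -17.4 17.4
112.96252074242389 0.7287689688919801
```

The handle is centred (±17 mm) and its rear end is at −84.3 mm (−84.4 predicted). The label is 0.7 mm off laterally and 0.6 mm along. I hold still for the read.

Request:
carry_out([
  [[0, 0, 0], [0, 0, 0]],
  [[0, 0, 0], [0, 0, 0]],
  [[0, 0, 0], [0, 0, 0]],
  [[0, 0, 0], [0, 0, 0]],
  [[0, 0, 0], [0, 0, 0]],
  [[0, 0, 0], [0, 0, 0]],
  [[0, 0, 0], [0, 0, 0]],
  [[0, 0, 0], [0, 0, 0]],
  [[0, 0, 0], [0, 0, 0]],
  [[0, 0, 0], [0, 0, 0]],
  [[0, 0, 0], [0, 0, 0]],
  [[0, 0, 0], [0, 0, 0]],
])

```text
clock: 17.1
tool_pos: [0.4632, 0.2215, 0.1311]
tcp_rot: [-0.1, 0.7, 0.1, 0.7]
force: [-0.7, 0.4, -2.4]
gripper_width: 0.386
```

Request:
carry_out([
  [[0, 0, 0], [0, 0, 0]],
  [[0, 0, 0], [0, 0, 0]],
  [[0, 0, 0], [0, 0, 0]],
  [[0, 0, 0], [0, 0, 0]],
  [[0, 0, 0], [0, 0, 0]],
  [[0, 0, 0], [0, 0, 0]],
  [[0, 0, 0], [0, 0, 0]],
  [[0, 0, 0], [0, 0, 0]],
  [[0, 0, 0], [0, 0, 0]],
  [[0, 0, 0], [0, 0, 0]],
  [[0, 0, 0], [0, 0, 0]],
  [[0, 0, 0], [0, 0, 0]],
])

```text
clock: 18.3
tool_pos: [0.4632, 0.2215, 0.1311]
tcp_rot: [-0.1, 0.7, 0.1, 0.7]
force: [0.5, -0.5, -3.3]
gripper_width: 0.385
```

Request:
carry_out([
  [[-10, 0, 0], [0, 0, 0]],
  [[-30, 0, 0], [0, 0, 0]],
  [[-50, 0, 0], [0, 0, 0]],
  [[-61, -5, 0], [0, 0, 0]],
  [[-61, -20, 0], [0, 0, 0]],
  [[-61, -45, 1], [0, 0, 0]],
  [[-61, -80, 2], [0, 0, 0]],
  [[-61, -115, 2], [0, 0, 0]],
  [[-61, -150, 3], [0, 0, 0]],
  [[-61, -185, 4], [0, 0, 0]],
  [[-61, -220, 5], [-0.0044, 0, 0]],
  [[-61, -255, 5], [-0.0044, 0, 0]],
])

```text
clock: 19.5
tool_pos: [0.539, -0.0242, 0.1917]
tcp_rot: [-0.102, 0.7, 0.101, 0.699]
force: [1.0, -0.3, -1.8]
gripper_width: 0.386
```

Request:
carry_out([
  [[0, -35, 0], [0, 0, 0]],
  [[0, -70, 1], [0, 0, 0]],
  [[0, -105, 2], [0, 0, 0]],
  [[0, -140, 2], [0, 0, 0]],
  [[0, -170, 3], [0, 0, 0]],
  [[0, -195, 3], [0, 0, 0]],
  [[0, -210, 3], [0, 0, 0]],
  [[0, -217, 3], [0, 0, 0]],
  [[0, -217, 3], [0, 0, 0]],
  [[0, -217, 3], [0, 0, 0]],
])

```text
clock: 20.5
tool_pos: [0.6035, -0.2285, 0.1924]
tcp_rot: [-0.102, 0.7, 0.101, 0.7]
force: [-0.5, 0.3, -2.3]
gripper_width: 0.386
```

```bash
python3 - <<'E'
from h import *; from rig import bot
s=bot.read_state(); g=np.load("grasp.npy")
print(s["clock"],s["tool_pos"],s["gripper_width"],rel(s,g[:3],Ro.from_quat(g[3:])))
E
```

```text
20.5 [ 0.60353648 -0.22852075  0.19242007] 0.38584569644097755 (array([149.3,  -1.9,   1.7]), array([-0.0001, -0.001 , -0.001 ]))
```

Now I lower it into the cradle, slowly at the end, stopping just short of the grasp height.

Request:
carry_out([
  [[15, -1, 1], [0, 0, 0]],
  [[40, -2, 1.8], [0, 0, 0]],
  [[70, -2, 1.8], [0, 0, 0]],
  [[95, -2, 1.8], [0, 0, 0]],
  [[115, -2, 1.8], [0, 0, 0]],
  [[128, -2, 1.8], [0, 0, 0]],
  [[136, -2, 1.8], [0, 0, 0]],
  [[141, -2, 1.8], [0, 0, 0]],
  [[144, -2, 1.8], [0, 0, 0]],
  [[146, -2, 1.8], [0, 0, 0]],
  [[147, -2, 1.8], [0, 0, 0]],
  [[147, -2, 1.8], [0, 0, 0]],
])

```text
clock: 21.7
tool_pos: [0.6065, -0.2307, 0.046]
tcp_rot: [-0.102, 0.699, 0.101, 0.7]
force: [-0.2, -0.1, -1.8]
gripper_width: 0.384
```

Request:
carry_out([
  [[0.7, 0, 0], [0, 0, 0]],
  [[1.4, 0, 0], [0, 0, 0]],
  [[2, 0, 0], [0, 0, 0]],
  [[2, 0, 0], [0, 0, 0]],
  [[2, 0, 0], [0, 0, 0]],
])

```text
clock: 22.2
tool_pos: [0.6062, -0.2306, 0.0436]
tcp_rot: [-0.102, 0.7, 0.101, 0.7]
force: [-0.1, -0.1, -2.1]
gripper_width: 0.387
```

```bash
python3 - <<'E'
from h import *; from rig import bot
s=bot.read_state(); g=np.load("grasp.npy")
print(s["clock"],s["tool_pos"],s["force"],rel(s,g[:3],Ro.from_quat(g[3:])))
E
```

```text
22.2 [ 0.60623999 -0.23061716  0.04358243] [-0.13743944 -0.14655913 -2.10601611] (array([ 0.5,  0.8, -0.3]), array([-0.0002, -0.0008, -0.0005]))
```

Still carrying the weight (−2 N), so I lower half a millimetre at a time until it seats.

Request:
carry_out([
  [[0.4, 0.5, 0], [0, 0, 0]],
  [[0.8, 0.8, 0], [0, 0, 0]],
  [[0.8, 0.8, -0.3], [0, 0, 0]],
  [[0.8, 0.8, -0.3], [0, 0, 0]],
])

```text
clock: 22.6
tool_pos: [0.6062, -0.23, 0.0432]
tcp_rot: [-0.102, 0.699, 0.101, 0.7]
force: [0.2, -0.4, -0.1]
gripper_width: 0.39
```

Request:
carry_out([
  [[0.5, 0, 0], [0, 0, 0]],
  [[0.5, 0, 0], [0, 0, 0]],
  [[0.5, 0, 0], [0, 0, 0]],
])

```text
clock: 22.9
tool_pos: [0.6062, -0.2301, 0.0431]
tcp_rot: [-0.102, 0.699, 0.101, 0.7]
force: [-1.1, 1.0, 5.6]
gripper_width: 0.389
```

It is seated, with the same contact force and height as at the grasp. I release, then rise.

Request:
carry_out([
  [[0, 0, 0], [0, 0, 0]],
  [[0, 0, 0], [0, 0, 0]],
  [[0, 0, 0], [0, 0, 0]],
  [[0, 0, 0], [0, 0, 0]],
  [[0, 0, 0], [0, 0, 0]],
  [[0, 0, 0], [0, 0, 0]],
  [[0, 0, 0], [0, 0, 0]],
  [[0, 0, 0], [0, 0, 0]],
], gripper=1)

```text
clock: 23.7
tool_pos: [0.6057, -0.2299, 0.0423]
tcp_rot: [-0.102, 0.7, 0.101, 0.7]
force: [-0.1, -0.1, -0.3]
gripper_width: 1.001
```

Request:
carry_out([
  [[-5, 0, 0], [0, 0, 0]],
  [[-15, 0, 0], [0, 0, 0]],
  [[-35, 0, 0], [0, 0, 0]],
  [[-60, 0, 0], [0, 0, 0]],
  [[-95, 0, 0], [0, 0, 0]],
  [[-130, 0, 0], [0, 0, 0]],
  [[-155, 0, 0], [0, 0, 0]],
  [[-160, -15, -40], [0, 0, 0]],
  [[-160, -30, -80], [0, 0, 0]],
  [[-160, -50, -120], [0, 0, 0]],
  [[-160, -70, -165], [0, 0, 0]],
  [[-160, -90, -210], [0, 0, 0]],
])

```text
clock: 24.9
tool_pos: [0.4286, -0.3766, 0.2037]
tcp_rot: [-0.102, 0.699, 0.101, 0.7]
force: [0.1, -0.1, -0.4]
gripper_width: 1.0
```

Request:
carry_out([
  [[0, -20, -40], [0, 0, 0]],
  [[0, -40, -70], [0, 0, 0]],
  [[0, -60, -100], [0, 0, 0]],
  [[0, -70, -120], [0, 0, 0]],
  [[0, -70, -120], [0, 0, 0]],
  [[0, -70, -120], [0, 0, 0]],
  [[0, -70, -120], [0, 0, 0]],
])

```text
clock: 25.6
tool_pos: [0.3352, -0.4767, 0.203]
tcp_rot: [-0.102, 0.699, 0.101, 0.7]
force: [-0.3, -0.1, -0.2]
gripper_width: 1.004
```

```bash
python3 - <<'E'
from h import *; from rig import bot
f=bot.grab_frame("scene"); g=bot.grab_frame("top"); s=bot.read_state(); print(s["clock"],s["tool_pos"],s["force"],s["gripper_width"])
H,S,V=cv2.split(cv2.cvtColor(g["image"],cv2.COLOR_BGR2HSV)); y=((H>18)&(H<33)&(S>130)&(V>90)).astype(np.uint8)
y=cv2.morphologyEx(y,cv2.MORPH_CLOSE,np.ones((7,7))); print(axes(g,big(y,(390,150,470,260)),.105))
f0=dict(np.load("scene0.npz"))["image"]; d=cv2.absdiff(f["image"],f0).max(2)
print("green box diff",np.median(d[260:320,355:425]))
cv2.imwrite("pics/c10.png",np.vstack([np.hstack([f["image"][100:340,130:530]]*1),cv2.resize(g["image"][140:350,100:500],(400,210))]))
E
```

```text
25.7 [ 0.33542612 -0.47642765  0.20277407] [-0.10451541  0.02799073 -0.36299654] 1.00107775555742
[ 587.  -233.   129.9   35.9   16.9]
green box diff 2.0
```

View pics/c10.png

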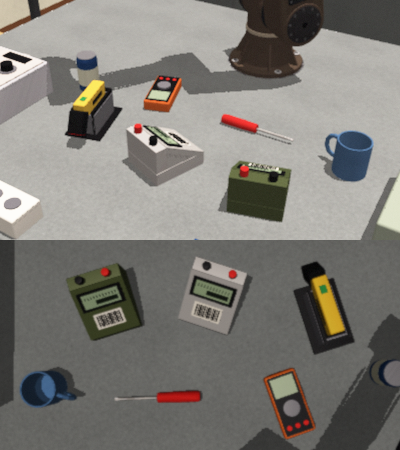

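The scanner lies in its cradle at (587, −233) mm, heading 16.9° (before: −235, 16.5°), with nothing else moved. I hand in.

```bash
python3 -c "
from rig import bot
print(bot.sign_off())"
```

```text
the job is handed in; nothing more can be done
None
```

I scanned the green meter's label, put the scanner back in its cradle and let go. The job is handed in at 25.7 s of the 56 s allowed. Nothing in the interface confirms the read itself, so that rests on the measured aim.

- **Scan:** I held the scanner still for about 2.5 s with the handle level and turned to the meter's heading. The window was planned 80 mm from the label's middle. The measured aim was about 0.7 mm off to the side and 0.6 mm along. The grey meter was only passed over, high up and moving.
- **Return:** I lowered the scanner until it seated, with the same height and contact force as at the grasp, then opened the gripper. The last pictures show it in the cradle within about 2 mm and 0.4° of where it lay. The green meter is unchanged, the rest looks in place, and the arm is clear with about zero force.
- **Disagreement found:** the reported tool height is about 33 mm too low. I saw it in the camera, confirmed it with a gentle touch on bare table (about 17 N with the shut fingertips), and allowed for it in every move after that.
- **Less certain:** one edge reading gave 10.8° for the meter's heading, against about 16.3° from the label's long edges. I treated it as noise and used 16.25°.

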